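# Refill a sloped roller lane past its wedged-open catch

### The job

Refill the sloped roller lane: wedge its sprung side bolt fully open with the wooden wedge and leave the wedge there, so that the bottle waiting behind the bolt rolls down to the end stop. Then set the two other white bottles, gently and upright, one after the other on the open upper end of the lane so that each rolls down by itself, until all three stand in a closed row against the end stop under the clear cover. Do not tip a bottle and leave the pen cup, the wash bottle and the timer where they are.

Things in the scene. Friction and masses are not known exactly. Their poses are not given: they have to be found in the camera images.
- lane: Fixed bench-top roller lane, 325 long, 84 wide: two rails 67 apart inside with slippery white strips, free-turning grey rollers, 7 degrees down to -x. Origin: on the worktop under its middle; x runs level along it to the upper, open loading end; the bolt is on its -y side. Roller tops are at z = 55 + 0.123 x mm, rail tops 24 above them. A clear cover with guide rods spans x = -181 to 25, top at z 175 to 201.
- lane_stop (a point): Middle of the lane at roller height at the rubber face of the end stop (lane x = -162 mm, z = 35), the low end. The stop stands 60 above the rollers. Three bottles in a closed row have their base centres about 31, 93 and 155 mm from here along the lane. A wall cabinet hangs over this part of the worktop, from 0.59 m up, where world x > 0.51 and y > 0.11.
- lane_load (a point): Where a bottle's base centre is to be set: middle of the lane at roller height on the open upper end (lane x = 91 mm, z = 66), uncovered from lane x = 27 to 148. The rails' inner faces lie 33.5 to either side. A bottle let go here rolls off by itself towards lane -x. A bottle held truly vertical touches first at its uphill edge (base centre 4 mm higher) and then settles onto the 7 degree slope.
- bolt (a joint): Sprung steel bolt across the lane at lane x = 45 mm, z = 81; slides in m along lane -y: 0 = shut, tip 14 mm inside the rail (blocks a bottle), above 0.014 = clear, end of travel 0.028. Its spring shuts it with about 5 N at 0, 8 N at 0.02. Outside, it carries an upright pull plate (lane x 33 to 57, z 67 to 117, 4 thick) with a lip, to x = 72, flared outwards at 35 degrees on the loading side.
- wedge_seat (a point): The wedge's origin when fully in, nose along lane -x: lane x = 21, y = -70, z = 90 mm, on a level ledge (x -17 to 107, y -37 to -85). It then sits between the grey housing's face at y = -55 (x 20 to 70, z 66 to 112) and the pull plate (inner face at y = -67 when shut). Set it on line with its origin at lane x = 145 or more and slide it level along lane -x, up to about 15 N. Friction keeps it.
- wedge: Light wooden wedge, 125 long, 24 high, 90 g, lying on its base, nose towards +x. Origin: middle of its underside. Seen from above it widens evenly from 5 thick at the nose (x = 62) to 30 at x = -8, then stays 30 to the tail (x = -62). An upright grip block stands on the tail: centre x = -50, y = 0, 20 long (x), 24 wide (y), from z = 24 up to 69.
- bottle_1: White plastic screw-cap bottle, 62 across, 120 tall, 110 to 260 g, that waits on the upper end of the lane against the bolt (lane x = 75). Origin: centre of its base, z up through the cap. Cap: 44 across, from 96 to 120 above the base; body 62 across below that.
- bottle_2: A bottle just like bottle_1, standing on the worktop with the pen cup or the wash bottle close beside it. Origin: centre of its base; cap 44 across, 96 to 120 above the base.
- bottle_3: A bottle just like bottle_1, standing on the worktop with the pen cup or the wash bottle close beside it. Origin: centre of its base; cap 44 across, 96 to 120 above the base.
- pen_cup: Bystander: loose steel cup with pens, 78 across, 158 tall, standing close beside a bottle. Origin: centre of its base.
- wash_bottle: Bystander: loose white squeeze wash bottle standing close beside a bottle: body 64 across (x -10 to 54, y -32 to 32) and 136 high, neck 36 across up to 172, thin bent spout up to 229 that reaches over to x = -54. Origin: on its underside, the bottle's axis is at x = 22.
- timer: Bystander: loose small white timer, 36 x 64 x 58 high, near the front edge of the worktop. Origin: centre of its base.
There are look-alikes about, which are no part of the job. Leave any blue or red look-alike of the bottle_2 alone.

How it is judged (in metres and radians):
On the way, in this order (a step that is already met when the one before it is completed fails the run):
1. the wedge, let go, holds the bolt clear of the lane (value of joint bolt above 0.0145 m and distance between wedge and wedge_seat below 0.03 m and contact force between the fingers and wedge below 0.3 N), for 0.3 s.
2. a second bottle has rolled down behind the first, under the cover (x of bottle_1 in the frame of lane between -0.16 and -0.125 m and y of bottle_1 in the frame of lane between -0.012 and 0.012 m and z of bottle_1 in the frame of lane between 0.02 and 0.09 m and angle between bottle_1's own z axis and vertical below 0.25 rad and ((x of bottle_2 in the frame of lane between -0.16 and -0.062 m and y of bottle_2 in the frame of lane between -0.012 and 0.012 m and z of bottle_2 in the frame of lane between 0.02 and 0.09 m and angle between bottle_2's own z axis and vertical below 0.25 rad) or (x of bottle_3 in the frame of lane between -0.16 and -0.062 m and y of bottle_3 in the frame of lane between -0.012 and 0.012 m and z of bottle_3 in the frame of lane between 0.02 and 0.09 m and angle between bottle_3's own z axis and vertical below 0.25 rad))), for 0.2 s.
At the end, for the whole second after the job is handed in: The wedge, let go, lies within 30 mm of its seat and keeps the bolt drawn more than 14.5 mm; bottle_1 stands within 6 mm of the end stop and the two others behind it in a row with less than 8 mm of slack in all; all three are upright on the rollers (within 14 degrees) and at rest (all of step 1 and x of bottle_1 in the frame of lane between -0.16 and -0.125 m and y of bottle_1 in the frame of lane between -0.012 and 0.012 m and z of bottle_1 in the frame of lane between 0.02 and 0.09 m and angle between each of bottle_1, bottle_2, bottle_3's own z axis and vertical below 0.25 rad and x of bottle_2 in the frame of lane between -0.16 and 0 m and y of bottle_2 in the frame of lane between -0.012 and 0.012 m and z of bottle_2 in the frame of lane between 0.02 and 0.09 m and x of bottle_3 in the frame of lane between -0.16 and 0 m and y of bottle_3 in the frame of lane between -0.012 and 0.012 m and z of bottle_3 in the frame of lane between 0.02 and 0.09 m and linear speed of each of bottle_1, bottle_2, bottle_3 below 0.02 m/s); the robot touches nothing.
It fails at once if a bottle is dropped or slammed onto the lane (contact force between any of bottle_1, bottle_2, bottle_3 and lane above 80 N).
It fails at once if a bottle is tipped over (more than 45 degrees) (angle between any of bottle_1, bottle_2, bottle_3's own z axis and vertical above 0.79 rad).
It fails at once if the pen cup, the wash bottle or the timer is pushed more than 20 mm or tipped (distance of any of pen_cup, wash_bottle, timer from where it was at the start of the episode above 0.02 m or angle between any of pen_cup, wash_bottle, timer's own z axis and vertical above 0.4 rad).
It also fails if it takes over 70 s, if anything falls off the work surface, if the arm or the gripper's body presses on something with over 40 N, if the wrist force passes 120 N, or if a joint passes its speed limit or range.

### The arm

A 6-joint arm with a two-finger parallel gripper is mounted at the origin on a cart in front of the work surface, level with it; the furniture and walls round the work are solid. World frame = base frame: x ahead of the robot, y to its left, z up, the work surface at z = 0. Lengths are in mm, angles in rad, forces in N, time in s.
With the tool pointing down it reaches from about 275 to 825 mm from the base axis. Payload 5.2 kg.
Tool frame: the origin (TCP) lies at the very end of the fingers, on their centre line; the grasp point (between the pads) lies 19 mm behind it; z points along the fingers, y is the line along which they close (so a half turn about z gives the same grasp; the last joint's range is limited). The gripper opens to 93 mm and grips with 3 to 60 N. Pads are 15 mm wide; open, the fingers measure 128 mm over their backs; the gripper's body (75 mm by 188 mm) begins 65 mm behind the grasp point.
Start: joints at [-1.487, 0.259, 1.535, -0, 1.348, -0.203], TCP at [155.607, -527.533, 186.353] pointing down, gripper open.
Joint ranges: [-3.14, 3.14], [-0.91, 2.08], [0.19, 2.58], [-1.22, 4.36], [0.22, 2.71], [-3.12, 3.12]. Speed limits (rad/s): [2.57, 2.57, 3.14, 3.14, 3.14, 3.14].

### API

Orientations are given as [roll, pitch, yaw] about the fixed x, y, z axes, in that order (R = Rz(yaw) Ry(pitch) Rx(roll)).
In Python, from bench import robot gives the robot as it stands. The module is installed in compiled form; this text tells all that it offers. Calls block until the motion is done:
- robot.move_ptp(position, orientation): joint-space move of the TCP to a pose.
- robot.move_linear(position, ori=None, speed=150, f_stop=None): straight line of the TCP; ori=None keeps the orientation; speed is the mean speed in mm/s. With f_stop (N) it stops when the force on the tool has changed by that much, and returns True; else False.
- robot.move_j(angles): joint-space move.
- robot.move_gripper(opening): opening from 0.0 (shut) to 1.0 (fully open); the grip force is fixed at half the most; returns when the fingers have stopped.
- robot.sleep(seconds).
- robot.inverse_kinematics(position, orientation): joint angles nearest the present ones, or None.
- robot.get_image(name): name is "scene" or "top"; returns a dict with "img" (420x560x3 uint8, blue, green, red), "fovy" (degrees; the focal length in pixels is half the picture's height over the tangent of half this angle, whatever the lens; pixels are square), "cx", "cy" (the principal point, pixels), "eye" and "orientation" of the camera in the world. Camera axes: x right, y down, z forward; pixel columns grow to the right and rows downward; lengths in mm; the calibration is good to about 2 mm. A picture is of the moment at which its call begins. There is no depth.
A pose or a line that the arm cannot do raises robot.MotionError and nothing moves.
- robot.hand_in(): hands the job in; it is judged then, once.
Readings, each from a call of its own:
- robot.current_t(): time.
- robot.current_qpos(): joint angles.
- robot.current_joint_vel(): joint speeds.
- robot.current_joint_efforts(): joint torques, N m.
- robot.current_tcp_pos(): TCP position.
- robot.current_eef_rot(): TCP orientation.
- robot.current_contact_force(): force on the tool from outside, world axes, zero at the start.
- robot.current_ft_torque(): the same for the moment, N m.
- robot.current_gripper_width(): opening from 0.0 (shut) to 1.0 (fully open).
- robot.current_finger_force(): force on a finger pad.
Only numpy, scipy, OpenCV 4.12 (cv2) and the standard library are available. Lean on these libraries where they do the work, as an engineer would, in place of code of your own. Each camera call takes 0.05 s, during which the arm holds its last target. There are 200 camera calls.

## Working session

There is one attempt and no reset: what is moved stays moved. The work goes in short steps, each a Python script; the robot and the scene stay as the last script left them, time stands still between calls to the robot, and variables do not carry over. Pictures are saved under pics/ and viewed, at most 10 in all, crops included, and the job is handed in when it is done.

```bash
mkdir -p pics; python3 - <<'E'
from bench import robot
import cv2,pickle
for n in("scene","top"):
    d=robot.get_image(n); cv2.imwrite(f"pics/{n}0.png",cv2.resize(d["img"],(784,588),interpolation=cv2.INTER_CUBIC))
    pickle.dump(d,open(n+"0.pkl","wb"))
    print(n,[(k,d[k]) for k in d if k!="img"])
print(robot.current_t())
E
```

```text
scene [('fovy', 48.22412369072845), ('cx', 274.65299230797535), ('cy', 209.45120858324424), ('eye', array([ 206.35592755, -765.2950804 ,  805.6152633 ])), ('orientation', array([-2.36818958, -0.01039652, -0.4813523 ]))]
top [('fovy', 45.13844768153903), ('cx', 276.7063345743941), ('cy', 208.25070060090727), ('eye', array([ 252.54617601, -146.62190907, 1431.41291189])), ('orientation', array([-2.95334438,  0.01274799, -1.58854525]))]
0.1
```

View pics/top0.png

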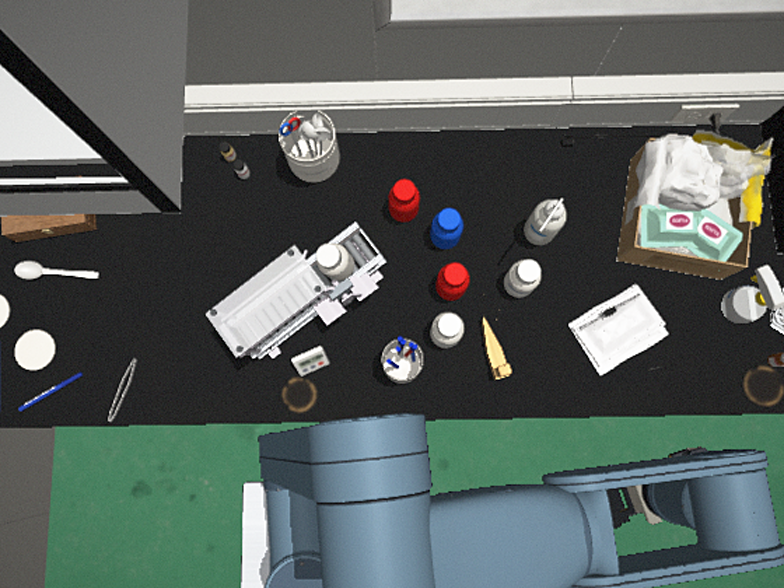

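View pics/scene0.png

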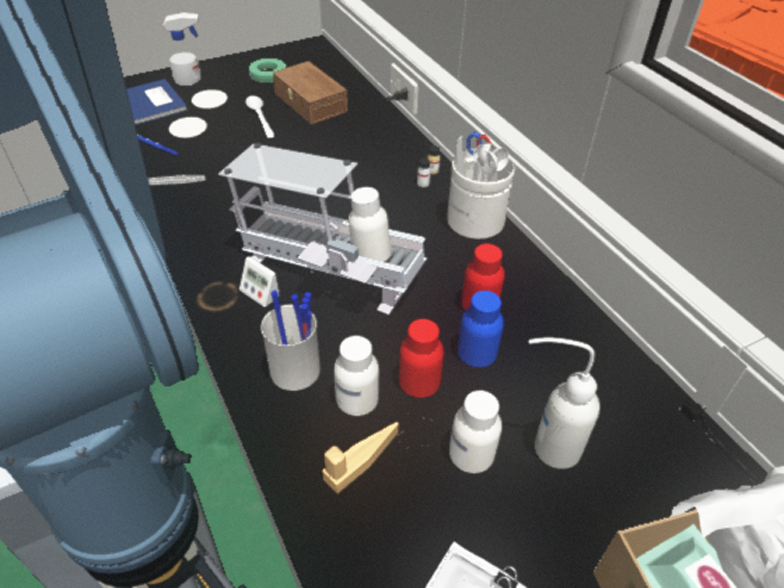

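```bash
python3 - <<'E'
import cv2,pickle
def crop(n,x,y,w,h,s,o):
    im=pickle.load(open(n+"0.pkl","rb"))["img"][y:y+h,x:x+w]
    im=cv2.resize(im,None,fx=s,fy=s,interpolation=cv2.INTER_CUBIC)
    for i in range(0,w,10):
        cv2.line(im,(i*s,0),(i*s,14 if i%50 else 28),(0,255,255),1)
        if i%20==0: cv2.putText(im,str(x+i),(i*s+2,12),0,.35,(0,255,0),1)
    for i in range(0,h,10):
        cv2.line(im,(0,i*s),(14,i*s),(0,255,255),1)
        if i%20==0: cv2.putText(im,str(y+i),(2,i*s+12),0,.35,(0,255,0),1)
    cv2.imwrite(f"pics/{o}.png",im)
crop("top",143,150,133,110,5,"c1")
crop("top",265,135,133,140,4,"c2")
crop("scene",155,95,156,130,4,"c3")
crop("scene",180,235,260,120,3,"c4")
E
```

```text
(no output)
```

View pics/c1.png

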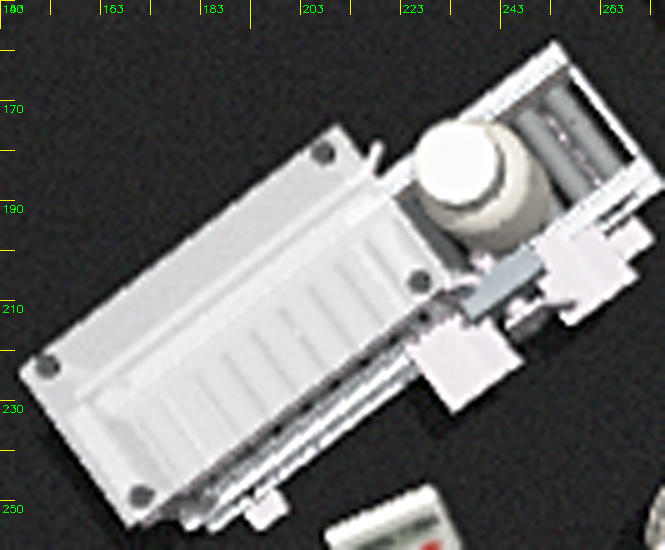

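View pics/c2.png

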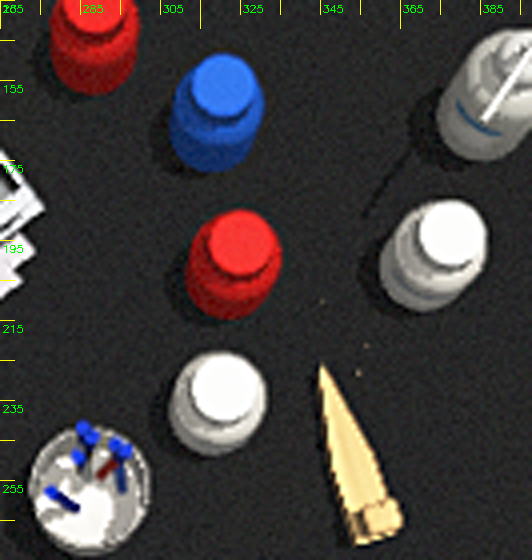

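View pics/c3.png

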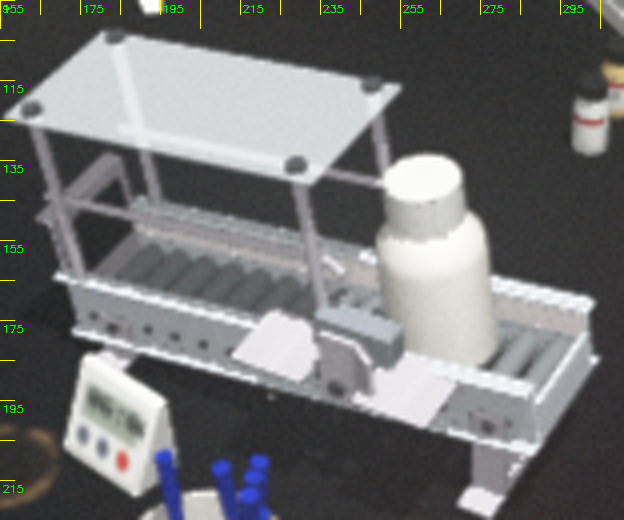

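View pics/c4.png

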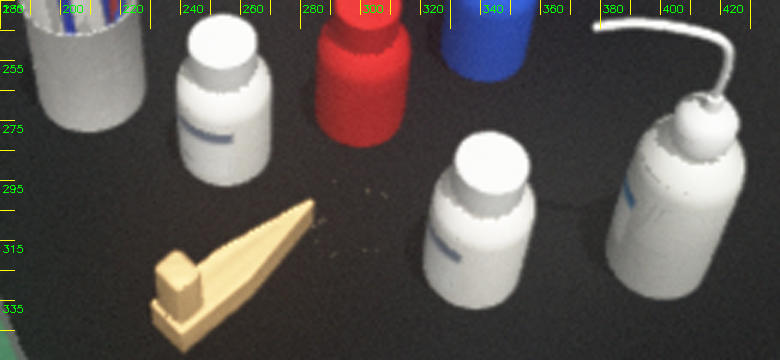

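```bash
cat > h.py <<'E'
import numpy as np,pickle
from scipy.optimize import least_squares
from scipy.spatial.transform import Rotation as R
C={n:pickle.load(open(n+"0.pkl","rb")) for n in("top","scene")}
def proj(n,P):
    d=C[n]; f=210/np.tan(np.radians(d["fovy"])/2)
    c=(np.atleast_2d(P)-d["eye"])@R.from_euler("xyz",d["orientation"]).as_matrix()
    return np.c_[f*c[:,0]/c[:,2]+d["cx"],f*c[:,1]/c[:,2]+d["cy"]]
def px(uv,s,o): return (np.array(uv,float)+.5)/s-.5+np.array(o)
CR=dict(c1=("top",5,(143,150)),c2=("top",4,(265,135)),c3=("scene",4,(155,95)),c4=("scene",3,(180,235)))
def fit(obs,model,x0):
    """obs: list (crop, uv, key); model(p,key)->xyz"""
    def r(p): return np.concatenate([(proj(CR[c][0],model(p,k))[0]-px(uv,*CR[c][1:])) for c,uv,k in obs])
    s=least_squares(r,x0,loss="soft_l1",x_scale=np.maximum(1,np.abs(x0))); return s.x,r(s.x).reshape(-1,2)
def se2(p,q):
    c,s=np.cos(p[2]),np.sin(p[2]); return np.array([p[0]+c*q[0]-s*q[1],p[1]+s*q[0]+c*q[1],q[2]])
E
python3 - <<'E'
from h import *
np.set_printoptions(precision=2,suppress=True)
obs=[("c1",(459,162),"b"),("c1",(457,412),"l0"),("c1",(637,275),"l1"),("c1",(20,373),"c0+"),("c1",(130,527),"c0-"),("c1",(338,124),"c1+"),
("c1",(556,42),"r+"),("c1",(664,184),"r-"),
("c3",(424,178),"b"),("c3",(232,355),"l0"),("c3",(427,427),"l1"),("c3",(105,30),"c0+"),("c3",(5,115),"c0-"),("c3",(402,86),"c1+"),("c3",(312,185),"c1-"),("c3",(533,395),"r-"),("c3",(596,302),"r+")]
def m(p,k):
    s=1 if k[-1]=="+" else -1
    q={"b":(60.4,0,183.3),"l":(-17 if k=="l0" else 107,-85,90),"c":((-181,s*p[3],175) if k[1]=="0" else (25,s*p[3],201)),"r":(p[4],s*42,79+.123*p[4])}[k[0]]
    return se2(p,q)
x,r=fit(obs,m,[450,0,-.8,42,160]); print(x)
for o,e in zip(obs,r): print(o[0],o[2],e)
for nm,a,b,g in(("A",(223,387),(223,39),(350,-200,0)),("B",(453,233),(492,161),(430,-300,0))):
    v,e=fit([("c2",a,0),("c4",b,0)],lambda p,k:np.array([p[0],p[1],120.]),g[:2]); print(nm,v,e.ravel())
K=dict(n=(62,0,24),b=(-50,0,69),t1=(-62,15,0),t2=(-62,-15,0),T1=(-62,15,24),T2=(-62,-15,24))
o=[("c2",(321,366),"n"),("c4",(313,202),"n"),("c4",(177,263),"b"),("c4",(152,318),"t1"),("c4",(184,350),"t2"),("c4",(152,302),"T1"),("c4",(184,330),"T2")]
v,e=fit(o,lambda p,k:se2(p,K[k]),[300,-270,.3]); print("wedge",v); print(e)
from h import px
# cup/wash top-rim centres read: c2 cup rim centre (90,488) z158 ; scene c4 wash neck
f=lambda c,uv,z: least_squares(lambda p: proj(CR[c][0],[p[0],p[1],z])[0]-px(uv,*CR[c][1:]),[350,-200]).x
print("cup",f("c2",(92,485),158),"wash cap",f("c4",(706,118),160), "spout tip",f("c4",(597,27),225))
E
```

```text
Traceback (most recent call last):
  File "h.py", line 14, in fit
    s=least_squares(r,x0,loss="soft_l1",x_scale=np.maximum(1,np.abs(x0))); return s.x,r(s.x).reshape(-1,2)
  File "h.py", line 13, in r
    def r(p): return np.concatenate([(proj(CR[c][0],model(p,k))[0]-px(uv,*CR[c][1:])) for c,uv,k in obs])
                                                    ~~~~~^^^^^
IndexError: string index out of range
```

```bash
cat > est.py <<'E'
from h import *
np.set_printoptions(precision=2,suppress=True)
obs=[("c1",(459,162),"b"),("c1",(457,412),"l0"),("c1",(637,275),"l1"),("c1",(20,373),"c0+"),("c1",(130,527),"c0-"),("c1",(338,124),"c1+"),
("c1",(556,42),"r+"),("c1",(664,184),"r-"),
("c3",(424,178),"b"),("c3",(232,355),"l0"),("c3",(427,427),"l1"),("c3",(105,30),"c0+"),("c3",(5,115),"c0-"),("c3",(402,86),"c1+"),("c3",(312,185),"c1-"),("c3",(533,395),"r-"),("c3",(596,302),"r+")]
def m(p,k):
    s=1 if k[-1]=="+" else -1
    q={"b":(60.4,0,183.3),"l":(-17 if k=="l0" else 107,-85,90),"c":((-181,s*p[3],175) if k[1:2]=="0" else (25,s*p[3],201)),"r":(p[4],s*42,79+.123*p[4])}[k[0]]
    return se2(p,q)
x,r=fit(obs,m,[450,0,-.8,42,160]); print(x)
for o,e in zip(obs,r): print(o[0],o[2],e)
for nm,a,b,g in(("A",(223,387),(223,39),(350,-200,0)),("B",(453,233),(492,161),(430,-300,0))):
    v,e=fit([("c2",a,0),("c4",b,0)],lambda p,k:np.array([p[0],p[1],120.]),g[:2]); print(nm,v,e.ravel())
K=dict(n=(62,0,24),b=(-50,0,69),t1=(-62,15,0),t2=(-62,-15,0),T1=(-62,15,24),T2=(-62,-15,24))
o=[("c2",(321,366),"n"),("c4",(313,202),"n"),("c4",(177,263),"b"),("c4",(152,318),"t1"),("c4",(184,350),"t2"),("c4",(152,302),"T1"),("c4",(184,330),"T2")]
v,e=fit(o,lambda p,k:se2(p,K[k]),[300,-270,.3]); print("wedge",v); print(e)
f=lambda c,uv,z: least_squares(lambda p: proj(CR[c][0],[p[0],p[1],z])[0]-px(uv,*CR[c][1:]),[350,-200]).x
print("cup",f("c2",(92,485),158),"wash cap",f("c4",(706,118),160), "spout tip",f("c4",(597,27),225))
E
python3 est.py
```

```text
[526.21  20.88  -0.94  49.04 150.48]
c1 b [-0.25 -0.42]
c1 l0 [-1.09 -0.59]
c1 l1 [-0.17 -0.63]
c1 c0+ [-0.65 -0.54]
c1 c0- [-0.53 -0.41]
c1 c1+ [ 0.44 -1.28]
c1 r+ [ 0.78 -0.15]
c1 r- [-2.37 -4.84]
c3 b [-1.11  0.69]
c3 l0 [-0.71  0.89]
c3 l1 [-0.45  0.51]
c3 c0+ [-0.97  1.31]
c3 c0- [-0.62  1.49]
c3 c1+ [0.41 0.88]
c3 c1- [0.97 0.17]
c3 r- [-0.21  0.05]
c3 r+ [-0.37  0.74]
A [ 440.25 -247.35] [-0.08 -0.56 -0.31  0.26]
B [ 540.18 -402.61] [-0.26 -0.53 -0.21  0.4 ]
wedge [ 407.89 -339.28    0.26]
[[-0.31 -0.66]
 [ 0.4  -0.86]
 [ 0.36  0.64]
 [ 0.3   0.11]
 [-0.21  0.4 ]
 [-0.44 -1.04]
 [-0.76  0.7 ]]
cup [ 372.7  -160.04] wash cap [ 645.91 -454.22] spout tip [ 588.41 -410.74]
```

```bash
sed -i 's/("c1",(664,184),"r-"),//; s/precision=2/precision=3/' est.py; cat >> est.py <<'E'
v,e=fit([("c2",(486,122),0),("c4",(597,27),0)],lambda p,k:np.array(p),[590,-410,225]); print("spout",v,e.ravel())
E
python3 est.py | grep -E "^\[[0-9]|wedge|spout"
python3 - <<'E'
from h import *
from bench import robot
np.set_printoptions(precision=2,suppress=True)
W=(407.9,-339.3,.26); L=(526.2,20.9,-.94)
for k in(0,1,-1):
    y=.26+k*np.pi
    for nm,p,yy in(("grasp",se2(W,(-50,0,35)),y),("above",se2(W,(-50,0,220)),y),("hi",se2(L,(210,-70,220)),y+L[2]+np.pi-.26),("start",se2(L,(205,-70,126)),y+L[2]+np.pi-.26),("end",se2(L,(71,-70,126)),y+L[2]+np.pi-.26),
      ("hi2",se2(L,(210,-70,220)),y+L[2]-np.pi-.26)):
        print(k,nm,p,robot.inverse_kinematics(list(p),[np.pi,0,yy]))
E
```

```text
[526.451  21.144  -0.938  49.019 150.246]
wedge [ 407.889 -339.276    0.259]
cup [ 372.703 -160.038] wash cap [ 645.913 -454.217] spout tip [ 588.411 -410.737]
spout [ 589.439 -408.538  221.755] [ 0.338 -1.259 -0.633  0.146]
0 grasp [ 359.58 -352.15   35.  ] [-1.    0.33  1.84 -0.    0.96  0.31]
0 above [ 359.58 -352.15  220.  ] [-1.    0.15  1.59 -0.    1.4   0.31]
0 hi [ 593.53 -189.97  220.  ] [-0.49  0.37  1.29  0.    1.48 -1.12]
0 start [ 590.58 -185.93  126.  ] [-0.48  0.42  1.45  0.    1.27 -1.12]
0 end [511.55 -77.72 126.  ] [-0.37  0.25  1.7   0.    1.19 -1.  ]
0 hi2 [ 593.53 -189.97  220.  ] [-0.49  0.37  1.29  0.    1.48 -1.12]
1 grasp [ 359.58 -352.15   35.  ] [-1.    0.33  1.84 -0.    0.96 -2.83]
1 above [ 359.58 -352.15  220.  ] [-1.    0.15  1.59  0.    1.4  -2.83]
1 hi [ 593.53 -189.97  220.  ] [-0.49  0.37  1.29 -0.    1.48  2.02]
1 start [ 590.58 -185.93  126.  ] [-0.48  0.42  1.45 -0.    1.27  2.03]
1 end [511.55 -77.72 126.  ] [-0.37  0.25  1.7  -0.    1.19  2.14]
1 hi2 [ 593.53 -189.97  220.  ] [-0.49  0.37  1.29 -0.    1.48  2.02]
-1 grasp [ 359.58 -352.15   35.  ] [-1.    0.33  1.84 -0.    0.96 -2.83]
-1 above [ 359.58 -352.15  220.  ] [-1.    0.15  1.59  0.    1.4  -2.83]
-1 hi [ 593.53 -189.97  220.  ] [-0.49  0.37  1.29 -0.    1.48  2.02]
-1 start [ 590.58 -185.93  126.  ] [-0.48  0.42  1.45 -0.    1.27  2.03]
-1 end [511.55 -77.72 126.  ] [-0.37  0.25  1.7  -0.    1.19  2.14]
-1 hi2 [ 593.53 -189.97  220.  ] [-0.49  0.37  1.29 -0.    1.48  2.02]
```

```bash
cat >> h.py <<'E'
W=(407.9,-339.3,.26); L=(526.45,21.14,-.938)
E
python3 - <<'E'
from h import *
from bench import robot
import cv2
y=.26; yl=L[2]+np.pi
g=lambda z:list(se2(W,(-50,0,z)))
robot.move_gripper(.6)
robot.move_ptp(g(110),[np.pi,0,y])
robot.move_linear(g(35)); robot.move_gripper(0)
print(robot.current_gripper_width()*93,robot.current_finger_force(),robot.current_t())
robot.move_linear(g(220),speed=250)
robot.move_ptp(list(se2(L,(205,-70.5,220))),[np.pi,0,yl])
robot.move_linear(list(se2(L,(205,-70.5,127))))
print(robot.current_gripper_width()*93,robot.current_contact_force(),robot.current_t())
o=[]
for n,x,yy in(("top",210,160),("scene",215,115)):
    o.append(cv2.resize(robot.get_image(n)["img"][yy:yy+130,x:x+100],None,fx=4,fy=4,interpolation=cv2.INTER_CUBIC))
cv2.imwrite("pics/p1.png",np.hstack(o))
E
```

```text
22.758211742739952 29.99448568210937 3.275
22.554482779305623 [ 0.49530303  0.13924357 -1.10375625] 6.225
```

View pics/p1.png

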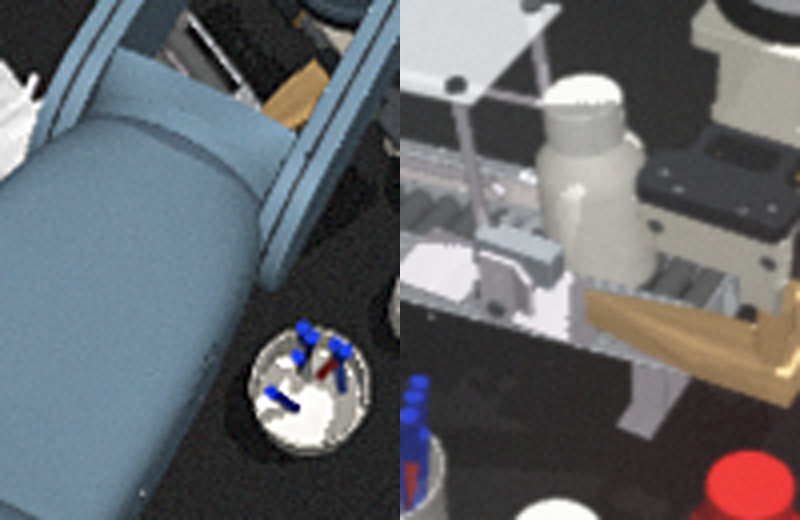

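The wedge is held level. In the scene crop its nose (about 590,300) sits on the ledge, in line with the pull plate (about 500,285). Next I push it in.

```bash
python3 - <<'E'
from h import *
from bench import robot
import cv2
np.set_printoptions(precision=1,suppress=True)
w=robot.current_gripper_width()
robot.move_linear(list(se2(L,(205,-70.5,125.5))),speed=40,f_stop=4)
z=robot.current_tcp_pos()[2]; print("z",z)
for x in(130,105,90,80,71):
    s=robot.move_linear(list(se2(L,(x,-70.5,z))),speed=70,f_stop=30)
    print(x,s,np.array(robot.current_tcp_pos()),np.array(robot.current_contact_force()),robot.current_gripper_width()*93,robot.current_t())
    if s: break
o=[]
for n,x,yy in(("top",160,160),("scene",175,95)):
    o.append(cv2.resize(robot.get_image(n)["img"][yy:yy+130,x:x+100],None,fx=4,fy=4,interpolation=cv2.INTER_CUBIC))
cv2.imwrite("pics/p2.png",np.hstack(o))
E
```

```text
z 126.01915073476918
130 False [ 552.2 -129.   130.6] [ 7.5 -7.8  7.9] 22.705328569137503 7.8
105 False [ 542.7 -114.7  135.2] [ 11.4 -20.6  20.9] 21.790227351920862 8.3083
90 False [524.8 -94.3 129.2] [ 0.1  1.  -0.6] 3.042920253559002 8.675
80 False [515.3 -83.5 125. ] [ 0.6  0.4 -1.1] 0.302603430406773 8.9667
71 False [511.1 -77.1 125.7] [ 0.2 -0.4  0.1] 0.1864863154741938 9.2417
```

View pics/p2.png

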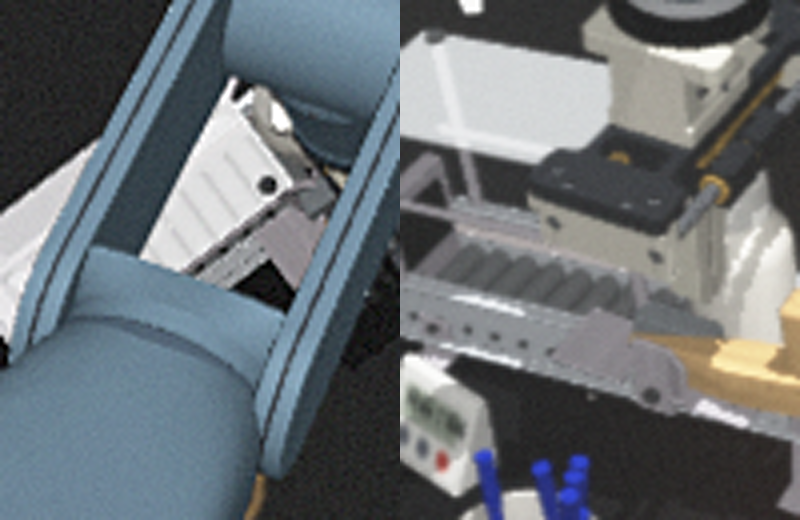

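The block slipped out of the fingers because I gripped it too high. The wedge is still in line, with its nose in the gap at about (640,345). I'll lift clear and measure where it is.

```bash
python3 - <<'E'
from h import *
from bench import robot
import cv2,pickle
robot.move_linear(list(se2(L,(71,-70.5,260))),speed=200)
robot.move_linear(list(se2(L,(230,-200,260))),speed=300)
print(robot.current_t())
o=[]
for n,x,yy in(("top",200,150),("scene",215,115)):
    d=robot.get_image(n); pickle.dump(d,open(n+"1.pkl","wb"))
    o.append(cv2.resize(d["img"][yy:yy+130,x:x+100],None,fx=4,fy=4,interpolation=cv2.INTER_CUBIC))
cv2.imwrite("pics/p3.png",np.hstack(o))
E
```

```text
10.9917
```

View pics/p3.png

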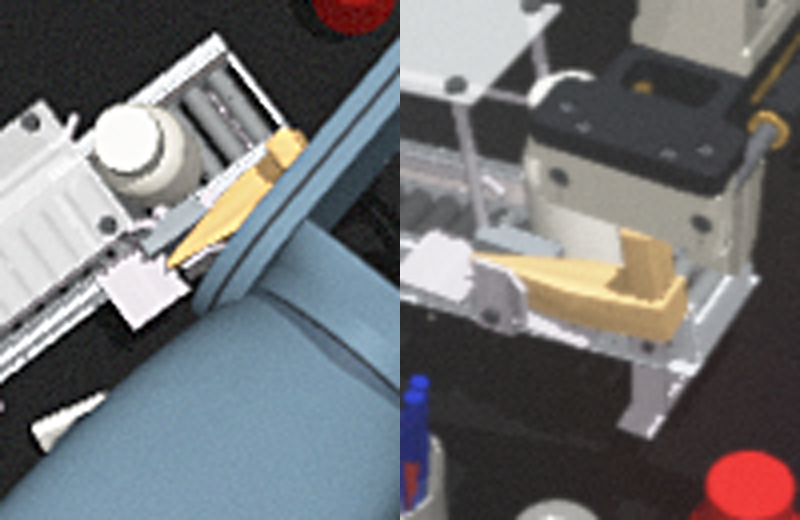

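```bash
cat > est2.py <<'E'
from h import *
np.set_printoptions(precision=3,suppress=True)
CR.update(t=("top",4,(200,150)),s=("scene",4,(115,115)))
K=dict(n=(62,0,114),b=(-50,0,159),t=(-62,15,90))
def run(o,p0=(80,-70,np.pi)):
    v,e=fit(o,lambda p,k:se2(L,se2(p,K[k])),p0); print("lane pose",v); print(e.round(2).tolist())
run([("t",(171,264),"n"),("t",(290,143),"b"),("s",(475,254),"n"),("s",(647,239),"b"),("s",(672,341),"t")])
run([("s",(475,254),"n"),("s",(647,239),"b")])
E
python3 est2.py; python3 - <<'E'
import cv2,pickle
a=pickle.load(open("scene1.pkl","rb"))["img"][160:205,225:295]; b=pickle.load(open("top1.pkl","rb"))["img"][170:222,235:285]
a=cv2.resize(a,(630,405),interpolation=cv2.INTER_CUBIC)
cv2.imwrite("pics/p4.png",a)
E
```

```text
lane pose [ 87.611 -63.182   3.253]
[[-0.64, 0.18], [-0.14, -2.07], [-1.95, -0.08], [3.44, 0.09], [-0.44, 4.27]]
lane pose [ 85.22  -64.111   3.211]
[[-2.61, -0.89], [1.85, 0.63]]
```

View pics/p4.png

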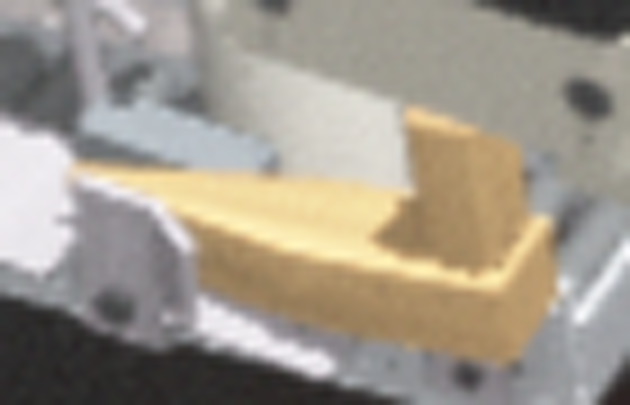

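```bash
cat >> est2.py <<'E'
print("--")
CR.update(q=("scene",9,(225,160)))
K=dict(n=(62,0,24),a=(-62,15,24),b=(-62,15,0),c=(-62,-15,24),d=(-62,-15,0))
o=[("t",(171,264),"n"),("q",(500,287),"a"),("q",(517,362),"b"),("q",(552,220),"c"),("q",(555,302),"d")]
def m4(p,k):
    q=np.array(K[k]); q=R.from_euler("xyz",[0,p[3],p[2]]).apply(q)+[p[0],p[1],p[4]]
    return se2(L,q)
for mod,p0 in((lambda p,k:m4([*p,0,90],k),(80,-70,3.14)),(lambda p,k:m4([*p,90],k),(80,-70,3.14,0)),(m4,(80,-70,3.14,0,90))):
    v,e=fit(o,mod,p0); print(v,e.round(2).tolist())
E
python3 est2.py | sed -n '/--/,$p'
```

```text
--
[ 82.812 -58.159   3.314] [[-2.23, 0.75], [2.23, 1.47], [0.1, 1.14], [0.17, -0.2], [-0.47, -1.31]]
[ 92.613 -64.451   3.187   0.25 ] [[-0.54, 0.3], [-0.23, 0.87], [0.25, 1.27], [-0.49, -0.54], [1.41, -0.96]]
[ 91.646 -69.138   3.179   0.133 102.4  ] [[-0.11, 0.12], [0.1, 0.76], [-0.62, 1.04], [-0.02, -0.69], [0.71, -1.21]]
```

I've used all ten views, so from here I work by numbers. I'll move the arm aside and fit the wedge's tan silhouette in both cameras.

```bash
cat > sil.py <<'E'
from h import *
import cv2
from scipy.optimize import minimize
def mask(im):
    h=cv2.cvtColor(im,cv2.COLOR_BGR2HSV); m=cv2.inRange(h,(10,70,60),(28,255,255))
    return m
def prisms():
    a=[(62,2.5),(-8,15),(-62,15),(-62,-15),(-8,-15),(62,-2.5)]; b=[(-40,12),(-60,12),(-60,-12),(-40,-12)]
    return [np.array([(x,y,z) for z in(0,24) for x,y in a],float),np.array([(x,y,z) for z in(24,69) for x,y in b],float)]
S=4
def render(n,p,F):
    im=np.zeros((420*S,560*S),np.uint8)
    for P in prisms():
        Q=R.from_euler("xyz",[0,p[3],p[2]]).apply(P)+[p[0],p[1],p[4]]
        Q=np.array([se2(F,q) for q in Q])
        uv=((proj(n,Q)+.5)*S-.5).round().astype(np.int32)
        cv2.fillConvexPoly(im,cv2.convexHull(uv),255)
    return cv2.resize(im,(560,420),interpolation=cv2.INTER_AREA)/255.
def fitsil(imgs,p0,F,free=(0,1,2,3,4)):
    ms={}; p0=np.array(p0,float)
    for n,im in imgs.items():
        near=cv2.dilate((render(n,p0,F)>0).astype(np.uint8),np.ones((61,61)))
        ms[n]=(mask(im)>0)*near*1.
    print("mask px",{n:int(m.sum()) for n,m in ms.items()})
    free=list(free); sc=np.array([8,8,.1,.1,8])[free]
    def cost(d):
        p=p0.copy(); p[free]+=d*sc
        return sum(np.abs(render(n,p,F)-m).sum() for n,m in ms.items())
    best=None
    for s in(1,-1):
        x0=np.zeros(len(free))
        for _ in range(3):
            r=minimize(cost,x0,method="Nelder-Mead",options=dict(initial_simplex=np.vstack([x0,x0+s*np.eye(len(free))]),maxiter=250)); x0=r.x
        if best is None or r.fun<best.fun: best=r
    p=p0.copy(); p[free]+=best.x*sc; return p,best.fun
E
python3 - <<'E'
from sil import *
from bench import robot
np.set_printoptions(precision=3,suppress=True)
print(fitsil({n:C[n]["img"] for n in C},(*W,0,0),(0,0,0)))
robot.move_linear(list(se2(L,(260,-270,300))),speed=300)
robot.move_j([-1.45,0.2,1.5,0,1.4,-.2])
im={n:robot.get_image(n)["img"] for n in("top","scene")}; pickle.dump(im,open("im2.pkl","wb"))
print(robot.current_t())
print(fitsil(im,(90,-68,3.17,.1,100),L)); print(fitsil(im,(90,-68,3.17,0,90),L,(0,1,2)))
E
```

```text
mask px {'top': 428, 'scene': 1286}
(array([ 405.949, -341.81 ,    0.278,   -0.004,    3.697]), np.float64(153.23137254901962))
12.9083
mask px {'top': 455, 'scene': 794}
(array([ 90.862, -67.181,   3.135,   0.138,  97.963]), np.float64(310.6941176470588))
mask px {'top': 455, 'scene': 794}
(array([ 84.627, -63.352,   3.154,   0.   ,  90.   ]), np.float64(517.5764705882352))
```

```bash
cat >> h.py <<'E'
def tool(p,loc):
    """TCP pose for wedge at lane pose p=(x,y,yaw,pitch,z), tool at wedge-local loc, closing along wedge x"""
    Rw=R.from_euler("z",L[2])*R.from_euler("xyz",[0,p[3],p[2]]); M=Rw.as_matrix()
    o=se2(L,(p[0],p[1],p[4]))+M@np.array(loc,float)
    y,z=-M[:,0],-M[:,2]
    return list(o),list(R.from_matrix(np.c_[np.cross(y,z),y,z]).as_euler("xyz"))
E
python3 - <<'E'
from h import *
from bench import robot
np.set_printoptions(precision=1,suppress=True)
def st(s): 
    t=np.array(robot.current_tcp_pos())-[L[0],L[1],0]; c,n=np.cos(L[2]),np.sin(L[2])
    print(s,"lane",np.array([c*t[0]+n*t[1],-n*t[0]+c*t[1],t[2]]),np.array(robot.current_contact_force()),"w",round(robot.current_gripper_width()*93,1),"t",robot.current_t())
p=(90.9,-67.8,3.138,.138,98)
robot.move_gripper(.5)
a,o=tool(p,(-50,0,150)); robot.move_ptp(a,o)
a,o=tool(p,(-50,0,37)); print(robot.move_linear(a,o,speed=120,f_stop=12)); st("down")
robot.move_gripper(0); st("grip")
h=37
a,o=tool((125,-68.5,np.pi,.138,99),(-50,0,h)); robot.move_linear(a,o,speed=100); st("back")
a,o=tool((152,-70.5,np.pi,0,97),(-50,0,h)); robot.move_linear(a,o,speed=100); st("level")
a,o=tool((152,-70.5,np.pi,0,86),(-50,0,h)); print(robot.move_linear(a,o,speed=25,f_stop=3)); st("touch")
im={n:robot.get_image(n)["img"] for n in("top","scene")}; pickle.dump(im,open("im3.pkl","wb"))
E
```

```text
False
down lane [135.8 -67.6 142.3] [ 0.4 -0.1  0.1] w 46.6 t 16.8667
grip lane [135.3 -68.  141.5] [-0.7 -0.6 -0.2] w 0.2 t 17.7333
back lane [169.6 -68.8 142.2] [-0.5  0.8  0.3] w 0.6 t 18.225
level lane [201.4 -70.8 133.4] [ 0.1 -0.1 -0.5] w 0.8 t 18.7083
False
touch lane [201.8 -70.4 123. ] [-0.1  1.4  0.3] w 0.6 t 19.3
```

```bash
python3 - <<'E'
from sil import *
from bench import robot
np.set_printoptions(precision=3,suppress=True)
robot.move_linear(list(se2(L,(235,-190,300))),speed=300)
robot.move_j([-1.45,0.2,1.5,0,1.4,-.2])
im={n:robot.get_image(n)["img"] for n in("top","scene")}; pickle.dump(im,open("im4.pkl","wb"))
print(robot.current_t())
old=pickle.load(open("im2.pkl","rb"))
for d in(old,im):
    for n in d:
        m=mask(d[n]); k,lab,s,c=cv2.connectedComponentsWithStats(m)
        print(n,[(s[i].tolist(),c[i].round(1).tolist()) for i in range(1,k) if s[i,4]>60])
print(fitsil(im,(90,-68,3.17,.1,100),L))
E
```

```text
21.9083
top [([495, 95, 56, 20, 283], [522.0, 102.5]), ([441, 103, 106, 97, 2433], [494.4, 166.8]), ([0, 153, 69, 20, 992], [31.9, 160.9]), ([242, 182, 40, 35, 455], [263.7, 197.7]), ([531, 265, 29, 25, 168], [543.5, 280.3]), ([201, 271, 26, 24, 178], [215.0, 284.9])]
scene [([196, 43, 53, 46, 1604], [221.6, 65.4]), ([235, 168, 52, 32, 794], [267.8, 185.6]), ([141, 209, 27, 13, 103], [151.3, 217.2]), ([112, 353, 25, 21, 166], [125.2, 364.2]), ([424, 364, 76, 56, 1756], [454.6, 393.1]), ([109, 404, 16, 15, 92], [114.9, 410.4])]
top [([494, 95, 57, 19, 276], [521.5, 102.4]), ([441, 103, 106, 97, 2430], [494.4, 166.8]), ([0, 153, 69, 20, 991], [31.9, 160.9]), ([242, 182, 40, 35, 459], [264.0, 197.5]), ([531, 265, 29, 25, 167], [543.8, 280.6]), ([201, 271, 26, 24, 180], [215.0, 284.8])]
scene [([195, 43, 54, 46, 1604], [221.6, 65.4]), ([235, 167, 52, 34, 795], [267.9, 185.7]), ([141, 209, 27, 13, 104], [151.5, 216.9]), ([111, 354, 26, 20, 166], [124.8, 364.6]), ([424, 364, 76, 56, 1758], [454.6, 393.1]), ([109, 404, 15, 15, 93], [114.8, 410.5])]
mask px {'top': 459, 'scene': 795}
(array([ 92.376, -67.2  ,   3.135,   0.167,  98.445]), np.float64(307.4980392156863))
```

```bash
cat > de.py <<'E'
from sil import *
from scipy.optimize import differential_evolution
import sys
np.set_printoptions(precision=2,suppress=True,linewidth=200)
import sil; sil.S=2
im=pickle.load(open("im4.pkl","rb"))
box={"top":(225,165,300,235),"scene":(220,140,305,225)}
ms={}
for n,(a,b,c,d) in box.items():
    m=np.zeros((420,560)); m[b:d,a:c]=mask(im[n])[b:d,a:c]>0; ms[n]=m
def render6(n,p):
    im=np.zeros((840,1120),np.uint8)
    for P in prisms():
        Q=R.from_euler("xyz",[p[5],p[3],p[2]]).apply(P)+[p[0],p[1],p[4]]
        c,s=np.cos(L[2]),np.sin(L[2]); Q=np.c_[L[0]+c*Q[:,0]-s*Q[:,1],L[1]+s*Q[:,0]+c*Q[:,1],Q[:,2]]
        cv2.fillConvexPoly(im,cv2.convexHull(((proj(n,Q)+.5)*2-.5).round().astype(np.int32)),255)
    return cv2.resize(im,(560,420),interpolation=cv2.INTER_AREA)/255.
def cost(p,parts=False):
    o=[]
    for n,m in ms.items():
        r=render6(n,p); o+=[np.clip(m-r,0,1).sum(),np.clip(r-m,0,1).sum()]
    return o if parts else o[0]+o[2]+.5*(o[1]+o[3])
if __name__=="__main__":
  for sd in(0,1,2):
    r=differential_evolution(cost,[(40,160),(-110,-20),(np.pi-.6,np.pi+.6),(-.6,.6),(60,140),(-1.6,1.6)],seed=sd,popsize=12,maxiter=70,polish=False,tol=1e-6)
    print(r.x,r.fun,np.array(cost(r.x,True)))
  for n,m in ms.items():
    a,b,c,d=box[n]; rr=render6(n,r.x)>.5; print(n)
    for y in range(b,d,2): 
        row="".join(".mr#"[int(m[y,x]>0)+2*int(rr[y,x])] for x in range(a,c))
        if row.strip("."): print(row)
E
time timeout 500 python3 de.py
```

```text
[ 91.74 -65.76   3.14   0.15  97.88  -0.05] 161.0686274509804 [ 11.99  43.28   1.   252.87]
[ 91.16 -66.27   3.15   0.15  99.15  -0.07] 158.55098039215687 [ 14.75  39.03   2.74 243.09]
[ 92.43 -67.07   3.15   0.15 100.18  -0.05] 157.578431372549 [ 12.51  47.04   0.25 242.6 ]
top
................................................r..........................
............................................mm#####r.......................
..........................................m##########r.....................
..........................................m############....................
.........................................###############r..................
......................................###################r.................
....................................####################...................
..................................##############rr###r.....................
................................###################........................
..............................##############r####..........................
............................r#################r.............
[... 1358 characters left out ...]
#####r#r#############################..................
..................rrrrrrrrr################rrr#####################..................
.......................rrrr########################################r.................
............................rr#####################################r.................
.................................rr###############################r..................
......................................rrrr#######################r...................
..............................................rrrrrr###########r.....................
......................................................rrrrrr##r......................
real	1m1.269s
user	0m33.961s
sys	0m49.804s
```

```bash
python3 - <<'E'
from h import *
from sil import mask
import cv2
from bench import robot
np.set_printoptions(precision=2,suppress=True)
for n in C:
    d=pickle.load(open(n+"1.pkl","rb")); print(n,[np.abs(np.array(d[k])-np.array(C[n][k])).max() for k in("eye","orientation","fovy","cx","cy")])
p=cv2.imread("pics/p1.png")[:,400:]; m=mask(p); ys,xs=np.where(m[:,100:]>0); xs=xs+100
i=xs.argmin(); print("nose px",xs[i]/4+215,ys[xs==xs[i]].mean()/4+115)
print("pred nose",[proj("scene",se2(L,(93,-70.5,z)))[0] for z in(92,116)])
print("pred block top",proj("scene",se2(L,(205,-70.5,161)))[0])
print(robot.current_qpos(),robot.current_tcp_pos(),robot.current_eef_rot(),robot.current_contact_force(),robot.current_t(),robot.current_gripper_width())
robot.move_gripper(.5);print(robot.current_gripper_width(),robot.current_t());robot.move_gripper(.2);print(robot.current_gripper_width(),robot.current_t())
E
```

```text
top [np.float64(0.0), np.float64(0.0), np.float64(0.0), np.float64(0.0), np.float64(0.0)]
scene [np.float64(0.0), np.float64(0.0), np.float64(0.0), np.float64(0.0), np.float64(0.0)]
nose px 261.5 189.625
pred nose [array([258.49, 194.88]), array([258.33, 186.85])]
pred block top [307.34 187.58]
[-1.45  0.2   1.5   0.    1.4  -0.2 ] [ 175.95 -519.88  232.3 ] [3.1  0.01 0.32] [-0.41  0.76 -0.62] 21.9083 0.004523464766904841
0.5029186310140958 22.8
0.19933211157578648 23.4667
```

```bash
python3 - <<'E'
from sil import *
from bench import robot
np.set_printoptions(precision=2,suppress=True)
def st(s): 
    t=np.array(robot.current_tcp_pos())-[L[0],L[1],0]; c,n=np.cos(L[2]),np.sin(L[2])
    print(s,"lane",np.array([c*t[0]+n*t[1],-n*t[0]+c*t[1],t[2]]),np.array(robot.current_contact_force()),"w",round(robot.current_gripper_width()*93,1),"f",round(robot.current_finger_force(),1),"t",robot.current_t())
def blob():
    m=mask(robot.get_image("scene")["img"]); m[:150]=0;m[215:]=0;m[:,:225]=0;m[:,310:]=0
    k,lab,s,c=cv2.connectedComponentsWithStats(m); print([(s[i].tolist(),c[i].round(1).tolist()) for i in range(1,k) if s[i,4]>40])
p=(92,-66.8,3.145,.15,99)
robot.move_gripper(.5)
a,o=tool(p,(-50,0,110)); print(a,o); robot.move_ptp(a,o); st("over"); print(robot.current_eef_rot()); blob()
a,o=tool(p,(-50,0,34)); robot.move_linear(a,o,speed=150,f_stop=12); st("down"); blob()
for w in(.36,.28,.22,.15):
    robot.move_gripper(w); st(w); blob()
E
```

```text
[np.float64(546.6000384872494), np.float64(-119.09640072596045), np.float64(215.23672519664464)] [np.float64(2.991592653589793), np.float64(0.0), np.float64(0.6362036732051033)]
over lane [125.7  -67.32 215.24] [-0.06  0.13 -1.55] w 46.5 f 0.0 t 26.1083
[2.99 0.   0.64]
[([236, 168, 51, 33, 812], [267.6, 185.7])]
down lane [136.96 -66.64 140.65] [-0.64  0.35 -0.42] w 46.2 f 0.0 t 26.8167
[([236, 168, 51, 33, 807], [267.5, 185.6])]
0.36 lane [136.34 -66.56 140.29] [ 0.52 -0.08 -0.23] w 33.5 f 0.0 t 27.3417
[([236, 168, 51, 33, 810], [267.5, 185.6])]
0.28 lane [136.35 -66.68 140.05] [-0.27  1.13  0.1 ] w 26.2 f 0.0 t 27.7917
[([236, 168, 51, 33, 799], [267.4, 185.8])]
0.22 lane [136.35 -66.64 140.08] [ 1.16  0.24 -0.23] w 20.3 f 0.1 t 28.2083
[([236, 168, 51, 33, 789], [267.2, 186.0])]
0.15 lane [136.35 -66.65 140.09] [ 0.12 -0.01  0.84] w 13.8 f 0.1 t 28.6417
[([236, 168, 51, 33, 777], [267.2, 186.2])]
```

```bash
python3 - <<'E'
from sil import *
from bench import robot
np.set_printoptions(precision=1,suppress=True)
im=robot.get_image("scene")["img"]; cur={"scene":im,"top":robot.get_image("top")["img"]}; pickle.dump(cur,open("im5.pkl","wb"))
old=pickle.load(open("im4.pkl","rb"))
t=robot.current_tcp_pos(); rot=R.from_euler("xyz",robot.current_eef_rot()).as_matrix()
print("tcp px scene",proj("scene",t)[0],"+z-20",proj("scene",t-rot[:,2]*20)[0],"top",proj("top",t)[0])
print("finger y ends",[proj("scene",t+rot[:,1]*s)[0] for s in(-24,24)])
print("block fit: ",[proj("scene",tt)[0] for tt in [se2(L,(92+50*np.cos(.15)-z*np.sin(.15),-66.8,99+50*np.sin(.15)+z*np.cos(.15))) for z in(24,69)]])
for n,(a,b,c,d) in {"scene":(225,120,310,212),"top":(215,160,300,235)}.items():
    df=np.abs(cur[n].astype(int)-old[n]).max(2)>30; m=mask(cur[n])>0; print(n,a,b)
    for y in range(b,d,2): print(y,"".join(".xw#"[int(df[y,x])+2*int(m[y,x])] for x in range(a,c)))
E
```

```text
tcp px scene [277.4 183.7] +z-20 [276.2 176.2] top [273.9 187.9]
finger y ends [array([267.2, 181.5]), array([287.7, 185.9])]
block fit:  [array([277.9, 187.4]), array([275.3, 170.4])]
scene 225 120
120 xxxxxxxxxxxxxxxxxxxxxxxxxxxxxxxxxxxxxxxxxxxxxxxx##.......#########.......xxxxxxxxxxxx
122 xxxxxxxxxxxxxxxxxxxxxxxxxx....xxxxxxxxxxxxxxxxxxx........#############w...xxxxxxxxxxx
124 xxxxxxxxxxxxxxxxxxxxxxxxxx.................xxxx...................w#xxxxx.xxxxxxxxxxx
126 xxxxxxxxxxxxxxx........###w#ww...........................................xxxxxxxxxx..
128 xxxxxxxxxxxxxx........w##################w...............................xxxxxxxxx.xx
130 xxxxxxxxxxxx...........xxxx...#######################www.................xxxxxxxxx...
132 xxxxxxxxxxxxxxxx........xxxx.xxxxxxxx.........ww##############w...........xxxxxxxx...
134 xxx..xxxxxxxxxx.........xxxxxxxxx####xxxx..................##w.......................
136 x.xxx..................xxxxxxxxxx##xxxxxxx..............w......xxx..................x
138 xx...................xxxxxxxxxxxx##xxxxxxxx...........#####...xxxx........xxxxx..xxxx
1
[... 5970 characters left out ...]
xxxxxxxxxxxxxxxxxxxxxxxxxxxxx.........................................
222 .......xxx.xxxxxxxxxxxxxxxxxxxxxxxxxxxxxxxx..........................................
224 ....xxxx....xxxxxxxxxxxxxxxxxxxxxxxxxxxxxx...........................................
226 xxxxx..x......xxxxxxxxxxxxxxxxxxxxxxxxxxx............................................
228 xxx..xxx.......xxxxxxxxxxxxxxxxxxxxxxxxx.............................................
230 .xxx.xxx.........xxxxxxxxxxxxxxxxxxxxxx..............................................
232 xxxxxxxxxxxxxx..xxxxxxxxxxxxxxxxxxxxxxx..............................................
234 xxxxxxxxxxxxxxxxxxxxxxxxxxx.xxxxxxxxxx...............................................
```

```bash
python3 - <<'E'
from sil import *
from bench import robot
np.set_printoptions(precision=2,suppress=True)
a=pickle.load(open("im4.pkl","rb"))["scene"]; b=pickle.load(open("im5.pkl","rb"))["scene"]
for c in(264,268,270): print(c,[(r,a[r,c].tolist(),b[r,c].tolist()) for r in range(160,186,3)])
def st(s): 
    t=np.array(robot.current_tcp_pos())-[L[0],L[1],0]; c,n=np.cos(L[2]),np.sin(L[2])
    print(s,"lane",np.array([c*t[0]+n*t[1],-n*t[0]+c*t[1],t[2]]),np.array(robot.current_contact_force()),"w",round(robot.current_gripper_width()*93,1),"f",round(robot.current_finger_force(),1),"t",robot.current_t())
p=(92,-66.8,3.145,.15,99)
robot.move_gripper(.45)
A,o=tool(p,(-50,0,12)); print(robot.move_linear(A,o,speed=60,f_stop=6)); st("lower")
robot.move_gripper(.15); st("close")
E
```

```text
264 [(160, [241, 245, 246], [147, 160, 162]), (163, [225, 230, 231], [144, 153, 156]), (166, [217, 225, 227], [158, 167, 168]), (169, [215, 223, 225], [169, 176, 179]), (172, [213, 221, 224], [169, 176, 178]), (175, [210, 216, 219], [173, 180, 183]), (178, [204, 213, 216], [172, 178, 181]), (181, [165, 220, 242], [91, 126, 148]), (184, [164, 223, 244], [90, 125, 151])]
268 [(160, [230, 234, 236], [138, 148, 148]), (163, [214, 221, 224], [141, 153, 155]), (166, [214, 220, 223], [149, 157, 160]), (169, [211, 217, 220], [149, 157, 161]), (172, [212, 218, 222], [204, 214, 216]), (175, [210, 216, 221], [208, 216, 218]), (178, [211, 218, 221], [205, 212, 214]), (181, [172, 217, 238], [108, 135, 155]), (184, [119, 168, 198], [97, 133, 159])]
270 [(160, [208, 217, 219], [50, 52, 52]), (163, [207, 215, 217], [62, 67, 69]), (166, [204, 210, 214], [85, 90, 92]), (169, [202, 210, 214], [101, 106, 107]), (172, [165, 203, 228], [141, 152, 159]), (175, [128, 151, 170], [124, 147, 161]), (178, [154, 169, 180], [152, 168, 176]), (181, [166, 200, 222], [151, 170, 181]), (184, [99, 132, 160], [89, 124, 151])]
False
lower lane [139.41 -66.83 117.71] [-0.25  0.75 -0.49] w 41.4 f 0.0 t 29.975
close lane [138.66 -66.91 117.86] [-2.01  2.97 -2.07] w 19.8 f 30.0 t 30.4667
```

```bash
python3 - <<'E'
from h import *
np.set_printoptions(precision=1,suppress=True)
for h in(84,116):
  for X,Y in((37.5,94),(94,37.5)):
    print(h,X,Y,[proj("scene",se2(L,(230+sx*X,-200+sy*Y,260+h)))[0] for sx in(-1,1) for sy in(-1,1)], "tip",proj("scene",se2(L,(230,-200,260)))[0],proj("scene",se2(L,(230,-200,292)))[0])
E
```

```text
84 37.5 94 [array([245.5, 186.5]), array([298.8, 119.1]), array([292.8, 203. ]), array([340.3, 131.1])] tip [293.9 196.1] [294.7 181.9]
84 94 37.5 [array([231. , 153.2]), array([253.7, 127.7]), array([345. , 190.7]), array([361.9, 160.7])] tip [293.9 196.1] [294.7 181.9]
116 37.5 94 [array([244.7, 169.7]), array([299.7, 102.8]), array([293.7, 186.2]), array([342.5, 114.7])] tip [293.9 196.1] [294.7 181.9]
116 94 37.5 [array([229.8, 136.6]), array([253.2, 111.3]), array([347.7, 173.9]), array([365. , 144.1])] tip [293.9 196.1] [294.7 181.9]
```

The missed grips have a cause: the real fingertips sit about 32 mm above the reported TCP. The finger and body edges in the images confirm this. The block is now properly held (19.8 mm), so I'll pull it back, level it and push again.

```bash
cat >> h.py <<'E'
np.set_printoptions(precision=1,suppress=True)
def st(s):
    from bench import robot
    t=np.array(robot.current_tcp_pos())-[L[0],L[1],0]; c,n=np.cos(L[2]),np.sin(L[2])
    print(s,"lane",np.array([c*t[0]+n*t[1],-n*t[0]+c*t[1],t[2]]),np.array(robot.current_contact_force()),"w",round(robot.current_gripper_width()*93,1),"f",round(robot.current_finger_force(),1),"t",round(robot.current_t(),1))
E
python3 - <<'E'
from h import *
from bench import robot
h=12
robot.move_gripper(0)
def go(x,y,pt,z,v,f=None):
    a,o=tool((x,y,np.pi,pt,z),(-50,0,h)); return robot.move_linear(a,o,speed=v,f_stop=f)
go(120,-68,.14,99,120); st("back")
go(140,-70.5,0,96,100); st("level")
print(go(140,-70.5,0,84,40,4)); st("touch")
z=robot.current_tcp_pos()[2]-h+.5
for x in(100,75,55,40,30,21):
    s=go(x,-70.5,0,z,90,40); st((x,s))
    if s: break
E
```

```text
back lane [170.9 -67.4 119.7] [ 1.4 -1.8  6.3] w 20.0 f 30.1 t 31.1
level lane [191.2 -70.9 107.4] [-0.2  0.8 -0.7] w 19.6 f 30.0 t 31.5
True
touch lane [190.4 -70.1 104.3] [-0.5 -0.6  6.2] w 19.7 f 30.1 t 31.7
(100, False) lane [148.7 -69.7 105. ] [0.8 4.7 3.6] w 19.7 f 30.1 t 32.3
(75, False) lane [128.8 -69.8 106. ] [ 5.3 -3.1  2.7] w 19.6 f 30.0 t 32.7
(55, False) lane [113.4 -70.9 107.7] [  5.1 -13.    6.3] w 19.5 f 30.0 t 33.1
(40, False) lane [ 97.8 -71.5 107.6] [  2.2 -14.4   8. ] w 19.8 f 30.0 t 33.4
(30, False) lane [ 87.5 -71.7 107.4] [  1.3 -14.1   7.9] w 19.9 f 30.0 t 33.7
(21, False) lane [ 78.9 -71.7 107.5] [  0.9 -15.9   7.7] w 19.7 f 30.0 t 33.9
```

```bash
python3 - <<'E'
from sil import *
from bench import robot
h=12
def go(x,y,pt,z,v,f=None):
    a,o=tool((x,y,np.pi,pt,z),(-50,0,h)); return robot.move_linear(a,o,speed=v,f_stop=f)
print(go(12,-70.5,0,92,60,25)); st("end")
robot.sleep(.2); st("end2")
robot.move_gripper(.4); st("open")
go(21,-70.5,0,200,200)
robot.move_ptp([400,-340,230],[np.pi,0,0.3])
im={n:robot.get_image(n)["img"] for n in("top","scene")}; pickle.dump(im,open("im6.pkl","wb"))
print(robot.current_t())
print(fitsil(im,(23,-70,3.14,0,92),L))
# bottle_1: white cap at stop? compare to initial
E
```

```text
False
end lane [ 72.4 -71.6 107.7] [  3.  -20.    9.9] w 20.2 f 30.0 t 34.2
end2 lane [ 72.4 -71.6 107.6] [  4.4 -20.3  11.2] w 19.9 f 30.0 t 34.4
open lane [ 63.3 -70.8 104.2] [ 2.  -5.7  3.7] w 37.2 f 2.9 t 35.0
36.85
mask px {'top': 441, 'scene': 425}
(array([ 22. , -67. ,   3.2,  -0.3,  73.1]), np.float64(1021.5490196078431))
```

```bash
python3 - <<'E'
from sil import *
im=pickle.load(open("im6.pkl","rb"))
for n in im:
    m=mask(im[n]); k,lab,s,c=cv2.connectedComponentsWithStats(m); print(n,[(s[i].tolist(),c[i].round(1).tolist()) for i in range(1,k) if s[i,4]>40])
    b=se2(L,(60.4,0,183)); print("old bottle cap px",proj(n,b)[0].round(),"col",im[n][tuple(proj(n,b)[0].round().astype(int)[::-1])],"was",C[n]["img"][tuple(proj(n,b)[0].round().astype(int)[::-1])])
    b=se2(L,(-131-10,0,39+80)); q=tuple(proj(n,b)[0].round().astype(int)[::-1]); print("new",q,im[n][q],C[n]["img"][q])
    r=render(n,(21,-70,np.pi,0,90),L); ys,xs=np.where(r>.5); print("pred wedge bbox",xs.min(),ys.min(),xs.max()-xs.min(),ys.max()-ys.min(),len(xs))
for fr in((0,1,2),(0,1,2,3)): print(fitsil({"scene":im["scene"]},(24,-70,np.pi,0,90),L,fr))
E
```

```text
top [([494, 95, 57, 20, 278], [521.7, 102.5]), ([441, 104, 106, 96, 2428], [494.3, 166.8]), ([1, 153, 68, 20, 993], [31.9, 161.0]), ([222, 199, 41, 34, 441], [244.4, 214.9]), ([540, 209, 7, 9, 46], [542.6, 213.5]), ([531, 265, 29, 25, 165], [543.5, 280.7]), ([201, 271, 26, 24, 182], [215.2, 285.0])]
old bottle cap px [234. 181.] col [111 111 113] was [249 251 251]
new (np.int64(233), np.int64(175)) [238 239 240] [226 226 225]
pred wedge bbox 221 197 41 35 518
scene [([196, 51, 21, 33, 419], [206.2, 64.8]), ([305, 110, 10, 6, 44], [309.5, 112.6]), ([212, 172, 50, 34, 195], [234.2, 186.3]), ([254, 176, 13, 9, 55], [260.3, 180.2]), ([271, 184, 22, 14, 87], [281.1, 190.5]), ([225, 189, 9, 10, 43], [228.3, 192.8]), ([141, 209, 27, 13, 105], [151.5, 217.1]), ([259, 214, 10, 11, 50], [262.7, 218.6]), ([424, 364, 76, 56, 1752], [454.6, 393.1])]
old bottle cap px [260. 140.] col [86 79 65] was [250 251 251]
new (np.int64(138), np.int64(185)) [195 200 203] [114 109 112]
pred wedge bbox 205 164 52 34 1005
mask px {'scene': 425}
(array([ 46.7, -81. ,   3. ,   0. ,  90. ]), np.float64(934.2823529411764))
mask px {'scene': 425}
(array([ 41.2, -78.1,   3.1,  -0.2,  90. ]), np.float64(905.4156862745098))
```

The wedge is in its seat. In the top view its box is (222,199), predicted (221,197). bottle_1 has left the bolt and shows white at the end stop. Next is the bottle by the pen cup.

```bash
cat > bot.py <<'E'
from h import *
from bench import robot
eul=lambda M:list(R.from_matrix(M).as_euler("xyz"))
def pick_place(b,yaw,tilt,zg=66):
    Rg=(R.from_euler("z",yaw)*R.from_euler("x",np.pi)*R.from_euler("y",tilt)).as_matrix()
    up=-Rg[:,2]; b=np.array([*b,0.])
    g=lambda s:list(b+[0,0,zg]+up*s)   # tip height set at cap; retreat along tool axis
    robot.move_gripper(.7)
    robot.move_ptp(g(150),eul(Rg)); robot.move_linear(g(10),speed=250)
    hit=robot.move_linear(g(0),speed=50,f_stop=6); st(("down",hit))
    robot.move_gripper(0); st("grip")
    w=robot.current_gripper_width()*93
    if not 38<w<50: print("MISSED"); return
    tg=np.array(robot.current_tcp_pos()); Ra=R.from_euler("xyz",robot.current_eef_rot()).as_matrix()
    robot.move_linear(list(tg+[0,0,185]),speed=300)
    yl=L[2]+np.pi; ax=np.array([-np.sin(L[2]),np.cos(L[2]),0])
    Rb=(R.from_rotvec(-.122*ax)*R.from_euler("z",yl-yaw)).as_matrix()
    M=Rb@Rg; off=Rb@(tg-b)
    pos=lambda x,dz:list(se2(L,(x,0,55+.123*x+dz))+off)
    robot.move_ptp(pos(93,120),eul(M)); st("above")
    robot.move_linear(pos(91,12),speed=200); st("near")
    hit=robot.move_linear(pos(91,-4),speed=25,f_stop=3.5); st(("set",hit))
    robot.move_gripper(.7); st("open"); robot.sleep(.1)
    robot.move_linear(pos(91,130),speed=250); st("up")
E
python3 - <<'E'
from bot import *
pick_place((440.2,-247.4),2.23,0)
E
```

```text
('down', False) lane [ 165.7 -228.3   66.3] [-0.  -0.7  0.3] w 65.4 f 0.0 t 40.1
grip lane [ 165.7 -228.4   66.2] [-0.8 -0.3  1.6] w 43.1 f 30.0 t 40.6
above lane [ 85.3  -1.1 251. ] [ 0.4 -0.1 -1.6] w 43.0 f 29.9 t 42.4
near lane [ 84.4  -0.5 144.8] [-0.7 -0.2 -2. ] w 43.5 f 29.9 t 43.0
('set', True) lane [ 83.2   0.1 131.7] [-1.2  0.7  5.8] w 43.0 f 30.0 t 43.6
open lane [ 82.5  -0.6 130.4] [ 0.  -0.6 -0.2] w 65.1 f 0.0 t 44.2
up lane [ 82.6  -0.5 260.6] [ 0.1  1.  -0.4] w 65.0 f 0.0 t 44.9
```

```bash
cat > chk.py <<'E'
from bot import *
from sil import mask
import cv2
def chk(name):
    im={n:robot.get_image(n)["img"] for n in("top","scene")}; pickle.dump(im,open(name,"wb")); print("t",robot.current_t())
    for n in im:
        out=[]
        for x in(-131,-100,-69,-38,-7,40,78,92):
            q=proj(n,se2(L,(x-.122*100,0,55+.123*x+.9925*112)))[0].round().astype(int); out.append((x,int(im[n][q[1]-1:q[1]+2,q[0]-1:q[0]+2].mean()),int(C[n]["img"][q[1]-1:q[1]+2,q[0]-1:q[0]+2].mean())))
        print(n,out)
        if n=="top": 
            k,l,s,c=cv2.connectedComponentsWithStats(mask(im[n])[190:240,210:300]); print([s[i].tolist() for i in range(1,k) if s[i,4]>40])
    return im
E
python3 - <<'E'
from chk import *
Rg=(R.from_euler("z",2.89)*R.from_euler("x",np.pi)*R.from_euler("y",0)).as_matrix()
robot.move_ptp([540.2,-402.6,250],eul(Rg))
chk("im7.pkl")
E
```

```text
t 46.3917
top [(-131, 239, 226), (-100, 232, 223), (-69, 239, 226), (-38, 228, 226), (-7, 225, 224), (40, 134, 96), (78, 140, 250), (92, 113, 241)]
[[14, 9, 40, 33, 432]]
scene [(-131, 239, 217), (-100, 234, 230), (-69, 239, 228), (-38, 232, 229), (-7, 104, 104), (40, 130, 132), (78, 51, 248), (92, 49, 199)]
```

Bottles now show at lane x -131 and -69, and the load end is free. Next is the bottle by the wash bottle, with the tool tilted slightly away from the spout.

```bash
sed -i 's/return list(b/&/; s/g=lambda s:list(b+\[0,0,zg\]+up\*s)/sh=np.array([0,0,42.])-up*42\n    g=lambda s:list(b+[0,0,zg]+sh+up*s)/' bot.py; python3 - <<'E'
from chk import *
pick_place((540.2,-402.6),2.89,-.08)
robot.move_ptp([430,-330,260],[np.pi,0,2.5])
robot.sleep(.5)
chk("im8.pkl")
E
```

```text
('down', False) lane [ 352.5 -237.4   66.6] [0.4 0.5 0.1] w 65.2 f 0.0 t 48.0
grip lane [ 352.5 -237.3   66.4] [0.5 0.9 1.8] w 42.8 f 30.0 t 48.5
above lane [ 88.7  -0.5 251.8] [ 0.   0.4 -3. ] w 42.7 f 29.9 t 50.6
near lane [ 87.5   0.2 145.3] [-0.   0.7 -2.1] w 43.1 f 29.9 t 51.3
('set', True) lane [ 86.4   0.3 132.5] [-0.8  0.9  4. ] w 43.1 f 30.0 t 51.8
open lane [ 85.5  -0.6 131. ] [-1.1 -0.1  1. ] w 65.1 f 0.0 t 52.4
up lane [ 85.8  -0.4 261.2] [ 0.5 -0.2 -0.5] w 64.9 f 0.0 t 53.2
t 54.9917
top [(-131, 239, 226), (-100, 232, 223), (-69, 240, 226), (-38, 229, 226), (-7, 240, 224), (40, 132, 96), (78, 139, 250), (92, 108, 241)]
[[12, 9, 42, 34, 438]]
scene [(-131, 239, 217), (-100, 234, 230), (-69, 240, 228), (-38, 232, 229), (-7, 107, 104), (40, 155, 132), (78, 162, 248), (92, 177, 199)]
```

```bash
python3 - <<'E'
from chk import *
im=pickle.load(open("im8.pkl","rb"))["top"]
v=[(x,int(cv2.blur(im,(3,3))[tuple(proj("top",se2(L,(x-.122*120,0,55+.123*x+119)))[0].round().astype(int)[::-1])].mean())) for x in range(-160,40,5)]
print(v)
print(robot.hand_in(), robot.current_t())
E
```

```text
[(-160, 233), (-155, 235), (-150, 237), (-145, 239), (-140, 239), (-135, 239), (-130, 240), (-125, 240), (-120, 240), (-115, 240), (-110, 231), (-105, 232), (-100, 234), (-95, 231), (-90, 238), (-85, 240), (-80, 239), (-75, 240), (-70, 239), (-65, 240), (-60, 240), (-55, 238), (-50, 232), (-45, 233), (-40, 230), (-35, 229), (-30, 234), (-25, 240), (-20, 240), (-15, 240), (-10, 240), (-5, 240), (0, 240), (5, 240), (10, 235), (15, 233), (20, 234), (25, 234), (30, 230), (35, 194)]
the job is handed in; nothing more can be done
the job is handed in; nothing more can be done
```

I handed the job in at about 55 s: my last pictures show the wedge seated with the bolt held open and all three bottles in a row against the end stop under the cover; I don't have the judge's verdict.

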